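Empty the glass offcut tray into the scrap pail and hold the pail up

TASK

Tip up the catch tray so that all five glass offcuts drop into the scrap pail standing in front of it, and let the tray back down flat. Then lift the pail, keeping it level, and finish still holding it steady and level about 10 cm above the bench with all the glass in it, ready for a colleague to take. Leave the jar, the wrench and the paddle where they are.

Things in the scene. Friction and masses are not known exactly. Their poses are not given: they have to be found in the camera images.
- tray (a joint): tilt of the catch tray about its lip, rad: 0 = lying flat on its stand, grows as the handle end is lifted, stop at 1.15 (nearly on end). It falls back to 0 by its own weight (about 3 N at the handle, damped hinge). The glass lies still at small tilts and slides or rolls out somewhere between 0.4 and 1.0 rad
- tray_lip (a point): middle of the open edge (lip) of the catch tray, on the upper face of its floor, 105 mm above the bench: a point on the hinge axis. Axes turn with the tray: x along the lip and hinge axis, y from the lip to the handle, z up out of the tray. The tray is a bare steel sheet tray, 116 mm wide (x), 150 mm long (y), walls 32 mm high on both sides and at the handle end, none at the lip; it rests on a fixed grey stand, 150 mm wide, reaching from y = +15 to +180 mm
- tray_handle (a point): middle of the tray's handle: a round black bar, 12 mm thick, along the tray's x, 90 mm free length between its two brackets; it lies 210 mm (y) and 12 mm (z) from tray_lip in the tray's frame, 60 mm out from the tray's end wall, 117 mm above the bench when the tray is flat. Axes as the tray's
- pail: nearly square open aluminium scrap pail, 150 (x) x 140 (y) x 80 mm high, walls 4 mm, with a rigid hoop handle; empty about 0.25 to 0.5 kg. Origin at the centre of its underside, z up. It stands loose on the bench just in front of the tray's lip, about 14 mm of gap between lip and rim (the lip is 25 mm higher than the rim), one side facing the lip
- pail_grip (a point): centre of the pail's hoop handle: a wooden grip above the middle of the pail, 100 mm long (x of the pail), 14 mm thick (y), 24 mm high, its centre 170 mm above the pail's underside; flat steel strips hold it at both ends and a thin strip runs along its top. Glass from the tray passes under it
- offcut0_center (a point): short piece of solid glass rod, 26 mm diameter, 34 mm long, 40 g, standing on end in the tray at the start; the point is its centre, z its long axis
- offcut1_center (a point): short piece of glass tube, 28 mm outside and 16 mm inside diameter, 32 mm long, 30 g, standing on end in the tray at the start; the point is its centre, z its long axis
- offcut2_center (a point): short piece of solid glass rod, 26 mm diameter, 34 mm long, 40 g, standing on end in the tray at the start; the point is its centre, z its long axis
- offcut3_center (a point): short piece of glass tube, 28 mm outside and 16 mm inside diameter, 32 mm long, 30 g, standing on end in the tray at the start; the point is its centre, z its long axis
- offcut4_center (a point): short piece of solid glass rod, 26 mm diameter, 34 mm long, 40 g, standing on end in the tray at the start; the point is its centre, z its long axis
- jar: bystander: amber jar with black cap, 64 mm diameter, 100 mm high, origin at the centre of its underside; stands beyond the tray
- wrench: bystander: steel wrench, 160 mm long, lying on the bench beyond the pail, origin under its middle
- paddle: bystander: flat dark shaping paddle 60 x 90 x 12 mm with a 100 mm wooden handle along its y, lying on the robot's side of the tray, origin under the middle of the flat block
Things that resemble listed ones, but are neither listed nor needed, are in the scene too. What is shaped like the pail but orange is not meant.

How it is judged:
On the way, in this order (a step that is already met when the one before it is completed fails the run):
1. the tray is tipped up by more than 0.25 rad (value of joint tray above 0.25 rad), for 0.05 s.
2. all five offcuts lie in the pail, which still stands on the bench (x of offcut0_center in the frame of pail between -0.072 and 0.072 m and y of offcut0_center in the frame of pail between -0.067 and 0.067 m and z of offcut0_center in the frame of pail between 0 and 0.075 m and x of offcut1_center in the frame of pail between -0.072 and 0.072 m and y of offcut1_center in the frame of pail between -0.067 and 0.067 m and z of offcut1_center in the frame of pail between 0 and 0.075 m and x of offcut2_center in the frame of pail between -0.072 and 0.072 m and y of offcut2_center in the frame of pail between -0.067 and 0.067 m and z of offcut2_center in the frame of pail between 0 and 0.075 m and x of offcut3_center in the frame of pail between -0.072 and 0.072 m and y of offcut3_center in the frame of pail between -0.067 and 0.067 m and z of offcut3_center in the frame of pail between 0 and 0.075 m and x of offcut4_center in the frame of pail between -0.072 and 0.072 m and y of offcut4_center in the frame of pail between -0.067 and 0.067 m and z of offcut4_center in the frame of pail between 0 and 0.075 m and height (world z) of pail below 0.01 m), for 0.2 s.
At the end, for the whole second after the job is handed in: The pail hangs in the gripper, underside 60 to 150 mm above the bench, within 0.12 rad of level, slower than 20 mm/s and 0.1 rad/s, touching neither bench, tray nor stand nor any bystander; all five offcuts have their centres inside it, below the rim; the tray is down (tilt under 0.08 rad) (x of offcut0_center in the frame of pail between -0.072 and 0.072 m and y of offcut0_center in the frame of pail between -0.067 and 0.067 m and z of offcut0_center in the frame of pail between 0 and 0.075 m and x of offcut1_center in the frame of pail between -0.072 and 0.072 m and y of offcut1_center in the frame of pail between -0.067 and 0.067 m and z of offcut1_center in the frame of pail between 0 and 0.075 m and x of offcut2_center in the frame of pail between -0.072 and 0.072 m and y of offcut2_center in the frame of pail between -0.067 and 0.067 m and z of offcut2_center in the frame of pail between 0 and 0.075 m and x of offcut3_center in the frame of pail between -0.072 and 0.072 m and y of offcut3_center in the frame of pail between -0.067 and 0.067 m and z of offcut3_center in the frame of pail between 0 and 0.075 m and x of offcut4_center in the frame of pail between -0.072 and 0.072 m and y of offcut4_center in the frame of pail between -0.067 and 0.067 m and z of offcut4_center in the frame of pail between 0 and 0.075 m and value of joint tray below 0.08 rad and height (world z) of pail between 0.06 and 0.15 m and angle between pail's own z axis and vertical below 0.12 rad and linear speed of pail below 0.02 m/s and angular speed of pail below 0.1 rad/s and contact force between pail and the fingers above 1 N and contact force between pail and table below 0.1 N and contact force between pail and stand below 0.1 N and contact force between pail and jar below 0.1 N and contact force between pail and wrench below 0.1 N and contact force between pail and paddle below 0.1 N); the arm keeps its last pose, push and grip.
It fails at once if the pail is lifted while the tray is still up (height (world z) of pail above 0.02 m and value of joint tray above 0.15 rad).
It fails at once if the pail is tipped by more than 0.35 rad (angle between pail's own z axis and vertical above 0.35 rad).
It fails at once if the jar is moved by more than 30 mm (distance of jar from where it was at the start of the episode above 0.03 m).
It fails at once if the wrench is moved by more than 30 mm (distance of wrench from where it was at the start of the episode above 0.03 m).
It fails at once if the paddle is moved by more than 30 mm (distance of paddle from where it was at the start of the episode above 0.03 m).
It also fails if it takes over 54 s, if anything falls off the work surface, if the arm or the gripper's body presses on something with over 40 N, if the wrist force passes 120 N, or if a joint passes its speed limit or range.

ROBOT

A 6-joint arm with a two-finger parallel gripper is mounted at the origin on the work surface. World frame = base frame: x ahead of the robot, y to its left, z up, the work surface at z = 0. Lengths are in m, angles in rad, forces in N, time in s.
With the tool pointing down it reaches from about 0.35 to 0.875 m from the base axis. Payload 4.2 kg.
Tool frame: the origin (TCP) lies midway between the tips of the shut fingers; the grasp point (between the pads) lies 19 mm behind it; z points along the fingers, y is the direction in which the jaws open and shut (so a half turn about z gives the same grasp; the last joint's range is limited). The gripper opens to 87 mm and grips with 3 to 60 N. Pads are 19 mm wide; open, the fingers measure 117 mm over their backs; the gripper's body (75 mm by 190 mm) begins 51 mm behind the grasp point.
Start: joints at [1.396, 0.385, 0.008, 0, -1.194, -0.259], TCP at [0.263, 0.567, 0.223] pointing down, gripper open.
Joint ranges: [-3.14, 3.14], [-1.21, 2.06], [-1.07, 1.41], [-3.16, 2.05], [-2.99, -0.16], [-3.1, 3.1]. Speed limits (rad/s): [2.79, 2.79, 3.14, 3.14, 3.14, 3.14].

INTERFACE

Orientations are given as a unit quaternion [w, x, y, z].
In Python, from station import ctrl, read_camera, camera_model, boxes_of, outline_of gives the robot as it stands.
- The arm moves only by the tool servo_tool, never from a script. Its argument "motion" is one flat list of numbers, 4 for each row, row after row: the shift along the tool's x, y, z in m, then the turn about the tool's z in rad. In form: [tx, ty, tz, turn, tx, ty, tz, turn, ...]. A call has 1 to 20 rows; each row is the pose to reach, as a shift and turn from the pose measured when the call began, along the tool's axes at that moment; what a row does not reach only later rows make up. A row lasts 1/8 s, in which the tool goes at most 62.5 mm and 10.7 degrees, less where a joint would pass 70% of its speed; a pose out of reach is approached as far as the arm can. A call with a gripper value outside its range is refused whole. "fingers" is the opening, from 0 (shut) to 1 (fully open), set as the call begins (left out, the last holds). The fingers move at their own pace and stop on an object; the grip force is fixed at half the most. Time passes only in rows, so rows that repeat a pose let the fingers close. It gives the time, the measured TCP pose, the force and the opening at its end, in the units of the state.
- ctrl.get_obs(): the state, without advancing time (a new reading comes with each control period).
- read_camera(name): name is "scene" or "top" or "wrist"; returns the picture (384x512x3 uint8, red, green, blue); there is no depth.
- camera_model(name): a dict with "mtx" (3x3 intrinsics, pixels), "rvec" (rotation vector, rad) and "tvec" (3), from world to camera coordinates, as OpenCV has them. Camera axes: x right, y down, z forward; pixel columns grow to the right and rows downward; lengths in m; the calibration is good to about 2 mm. A picture is of the moment at which its call begins: read the wrist's pose just before it. camera_model takes no time and is no camera call; for the wrist camera it gives the pose at the moment of the call.
- ctrl.job_done(): hands the job in, once; it reports no verdict.
Trained networks look in the newest picture that a camera, given by its name, has taken for a name from the list of things; names that differ only in an ending like _2 or _b are one class to them, and where a whole thing is asked for, a point or a joint stands for the part that bears it (a point fixed in the world has none). Each returns a list of dicts, best first, with "confidence" (0 to 1); they miss things now and then, are a little off and sometimes report something else, mostly with a low value. They report only what shows in the picture. A call takes as long as a camera call. They do not tell look-alikes from the thing itself.
- boxes_of(camera, name): "rect" ([left, top, right, bottom] in pixels, round what is visible of it).
- outline_of(camera, name): "region" (384x512 bool, what is visible of it) and "rect" ([left, top, right, bottom] in pixels, round what is visible of it).
The state is a dict: "clock": time; "qpos": joint angles; "dq": joint speeds; "effort": joint torques, N m; "position": TCP position; "orientation": TCP orientation; "wrist_force": force on the tool from outside, world axes, zero at the start; "wrist_torque": the same for the moment, N m; "finger_gap": opening from 0.0 (shut) to 1.0 (fully open).
Only numpy, scipy, OpenCV 4.12 (cv2) and the standard library are available. Lean on these libraries where they do the work, as an engineer would, in place of code of your own. Each camera call takes 0.05 s, during which the arm holds its last target.

## Working session

There is one attempt and no reset: what is moved stays moved. The work goes in short steps, Python scripts to look and compute and a tool call to move; the robot and the scene stay as the last step left them, time stands still between calls to the robot, and variables do not carry over. Pictures are saved under pics/ and viewed, and the job is handed in when it is done.

Besides the shell and the picture viewer there is one more tool, called after "Emit:" as name(argument=value, ...) on one line, values as JSON. servo_tool: Moves the arm, as the interface text tells. Its arguments: {"type":"object","properties":{"motion":{"type":"array"},"fingers":{"type":"number"}},"required":["motion"]}

```bash
mkdir -p pics; ls; python3 - <<'E'
from station import *
import cv2
o=ctrl.get_obs();print(o)
for n in("scene","top","wrist"):
    im=read_camera(n);cv2.imwrite(f"pics/{n}0.png",im[:,:,::-1])
    m=camera_model(n);print(n,m)
    for t in("tray","tray_handle","pail","pail_grip","jar","wrench","paddle"):
        print(t,[(d["rect"],round(d["confidence"],2)) for d in boxes_of(n,t)])
E
```

```text
pics
{'clock': 0.0, 'qpos': array([ 1.39558141e+00,  3.85527914e-01,  6.59771968e-03, -5.13421691e-04,
       -1.19399325e+00, -2.58581380e-01]), 'dq': array([ 0.00025161, -0.00032427, -0.00028451,  0.000623  ,  0.00011996,
        0.00097927]), 'effort': array([-7.12788096e-04, -3.90662920e+01,  1.87399095e+01,  4.21983406e+00,
        1.09519684e-02, -1.91953127e-04]), 'position': array([0.26243307, 0.56655255, 0.22146376]), 'orientation': array([ 1.07257878e-03,  9.76548703e-01, -2.15293851e-01, -1.94073848e-04]), 'wrist_force': array([0.22479051, 0.18061482, 0.7674996 ]), 'wrist_torque': array([ 0.01166987, -0.04118958,  0.03088654]), 'finger_gap': 1.00295766836389}
scene {'mtx': array([[371.78256262,   0.        , 258.16085713],
       [  0.        , 371.78256262, 196.18344053],
       [  0.        ,   0.        ,   1.        ]]), 'rvec': array([ 2.34097891,  0.78555836, -0.26132278]), 'tvec': array([-0.39063664, -0.25830943,  1.13931173])}
tray [([250.0, 109.5, 332.5, 183.6], 0.92)]
tray_handle [([244.0, 109.3, 330.0, 180.9], 0.93), ([324.5, 174.9, 358.0, 223.7], 0.34)]
pail [(
[... 927 characters left out ...]
37.7], 0.71), ([331.0, 151.9, 418.6, 229.1], 0.64)]
pail_grip [([240.6, 165.3, 297.9, 234.1], 0.67), ([307.9, 243.4, 368.1, 312.0], 0.56), ([337.1, 156.7, 416.8, 227.4], 0.56), ([275.7, 149.2, 329.8, 165.4], 0.55)]
jar [([200.9, 132.1, 225.3, 162.1], 0.9)]
wrench [([278.2, 148.5, 332.3, 168.1], 0.58)]
paddle [([177.2, 248.9, 248.5, 275.1], 0.83)]
wrist {'mtx': array([[299.43623404,   0.        , 256.23814654],
       [  0.        , 299.43623404, 195.42456802],
       [  0.        ,   0.        ,   1.        ]]), 'rvec': array([-1.60290814,  2.50648626,  0.34106404]), 'tvec': array([ 0.62252005, -0.03171708,  0.39147062])}
tray []
tray_handle []
pail []
pail_grip []
jar []
wrench []
paddle []
```

View pics/scene0.png

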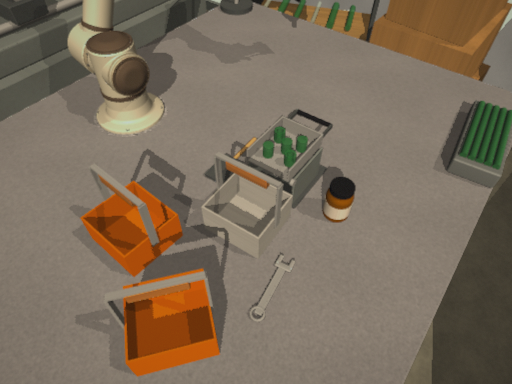

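View pics/top0.png

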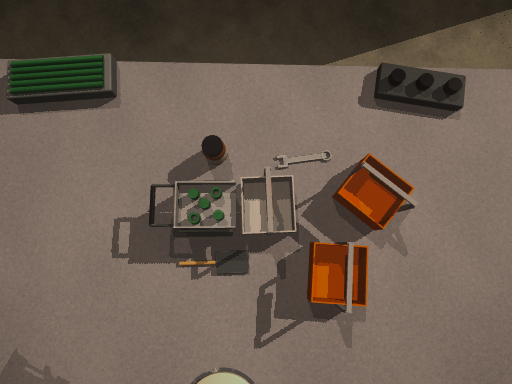

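View pics/wrist0.png

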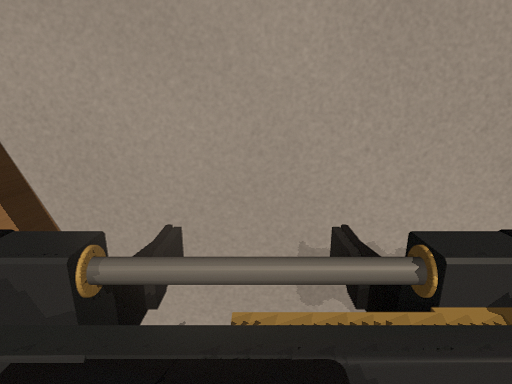

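The candidates for the pail in the top view are the grey one at (268,205) and two orange ones at (338,274) and (376,190). The task says the orange ones are not meant, so I choose grey. The only tray is at (205,205), with its handle at about (152,205). Next is a close crop to check this.

```bash
python3 - <<'E'
import cv2
im=cv2.imread("pics/top0.png")[165:245,140:310]
cv2.imwrite("pics/crop_top.png",cv2.resize(im,None,fx=4.7,fy=4.7,interpolation=cv2.INTER_CUBIC))
im=cv2.imread("pics/scene0.png")[100:255,195:345]
cv2.imwrite("pics/crop_scene.png",cv2.resize(im,None,fx=3.8,fy=3.8,interpolation=cv2.INTER_CUBIC))
E
```

```text
(no output)
```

View pics/crop_top.png

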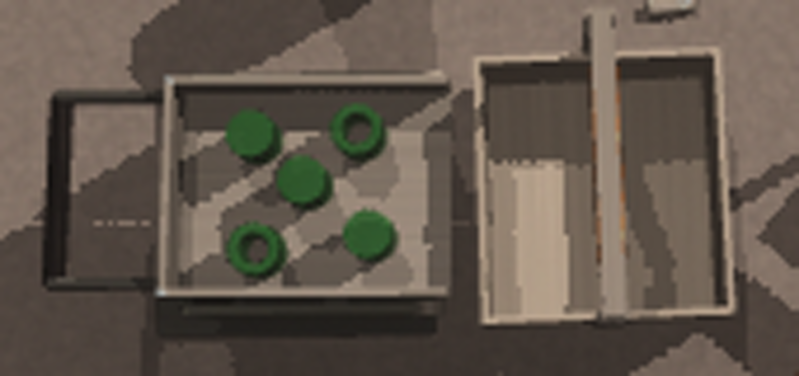

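View pics/crop_scene.png

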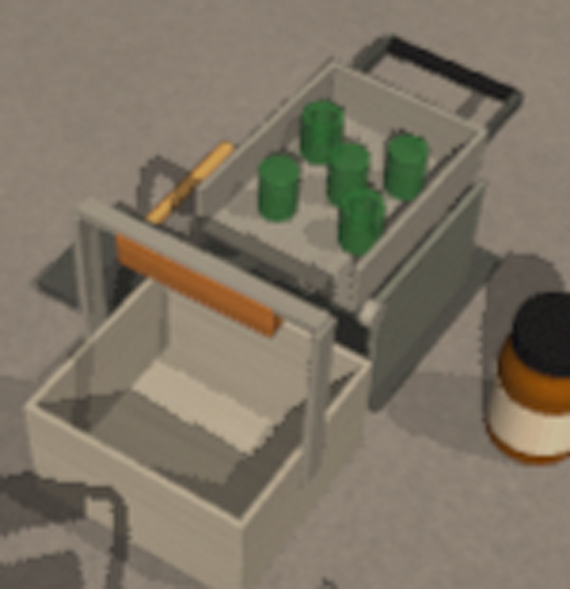

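```bash
cat > h.py <<'E'
import numpy as np,cv2
from station import *
def onplane(cam,uv,z):
    m=camera_model(cam);R=cv2.Rodrigues(np.array(m["rvec"]))[0];t=np.array(m["tvec"])
    uv=np.array(uv,float).reshape(-1,1,2)
    p=cv2.undistortPoints(uv,m["mtx"],None).reshape(-1,2)
    d=np.c_[p,np.ones(len(p))]@R; c=-R.T@t
    return c+d*((z-c[2])/d[:,2])[:,None]
def top(c): return (np.array(c,float)+.5)/4.7-.5+[140,165]
def sc(c): return (np.array(c,float)+.5)/3.8-.5+[195,100]
E
python3 - <<'E'
from h import *
np.set_printoptions(precision=4,suppress=True)
def show(n,P):
    print(n);print(P); print(' mean',P.mean(0))
show("bar top",onplane("top",top([(58,97),(55,283)]),.12))
show("bar scene",onplane("scene",sc([(388,45),(517,98)]),.12))
show("tray walls top",onplane("top",top([(168,80),(163,293),(447,293),(447,76)]),.137))
show("tray endwall scene",onplane("scene",sc([(335,65),(482,132)]),.137))
show("rim top",onplane("top",top([(480,60),(716,53),(731,315),(486,320)]),.08))
show("rim scene",onplane("scene",sc([(30,407),(240,523),(370,365)]),.08))
show("strip top",onplane("top",top([(602,15),(613,318)]),.184))
show("strip scene",onplane("scene",sc([(95,210),(318,322)]),.184))
E
```

```text
bar top
[[0.573  0.1884 0.12  ]
 [0.4733 0.183  0.12  ]]
 mean [0.5231 0.1857 0.12  ]
bar scene
[[0.4773 0.1775 0.12  ]
 [0.5747 0.1829 0.12  ]]
 mean [0.526  0.1802 0.12  ]
tray walls top
[[ 0.5806  0.1256  0.137 ]
 [ 0.4684  0.1216  0.137 ]
 [ 0.4714 -0.0258  0.137 ]
 [ 0.5858 -0.0222  0.137 ]]
 mean [0.5266 0.0498 0.137 ]
tray endwall scene
[[0.4721 0.1191 0.137 ]
 [0.5817 0.1211 0.137 ]]
 mean [0.5269 0.1201 0.137 ]
rim top
[[ 0.6053 -0.0366  0.08  ]
 [ 0.6121 -0.17    0.08  ]
 [ 0.4652 -0.179   0.08  ]
 [ 0.4598 -0.044   0.08  ]]
 mean [ 0.5356 -0.1074  0.08  ]
rim scene
[[ 0.4707 -0.1816  0.08  ]
 [ 0.6136 -0.1718  0.08  ]
 [ 0.6082 -0.0367  0.08  ]]
 mean [ 0.5642 -0.13    0.08  ]
strip top
[[ 0.6106 -0.1029  0.184 ]
 [ 0.4586 -0.1108  0.184 ]]
 mean [ 0.5346 -0.1069  0.184 ]
strip scene
[[ 0.4703 -0.1139  0.184 ]
 [ 0.6121 -0.1066  0.184 ]]
 mean [ 0.5412 -0.1102  0.184 ]
```

```bash
cat >> h.py <<'E'
from scipy.spatial.transform import Rotation as Ro
def state():
    o=ctrl.get_obs();q=o["orientation"];R=Ro.from_quat([q[1],q[2],q[3],q[0]]).as_matrix()
    return o,np.array(o["position"]),R
def go(target,yaw):
    "tool shift/turn to place TCP at target with jaw axis (tool y) along -(-sin yaw, cos yaw)"
    o,p,R=state()
    s=R.T@(np.array(target)-p)
    a=np.arctan2(R[1,1],R[0,1]);b=np.arctan2(-np.cos(yaw),np.sin(yaw))
    d=(b-a+np.pi/2)%np.pi-np.pi/2
    print("t",o["clock"],"pos",p.round(4),"shift",s.round(4),"turn",round(-d,4))
E
python3 -c "
from h import *
go([.525,.184,.2],.04)"
```

```text
t 1.2 pos [0.2627 0.5671 0.2226] shift [0.399  0.2373 0.0225] turn -0.4738
```

Emit:
servo_tool(motion=[0.02, 0.012, 0, -0.02, 0.05, 0.03, 0, -0.06, 0.09, 0.053, 0, -0.11, 0.13, 0.077, 0, -0.16, 0.17, 0.1, 0, -0.21, 0.21, 0.125, 0, -0.26, 0.25, 0.149, 0, -0.31, 0.29, 0.172, 0.005, -0.36, 0.33, 0.196, 0.01, -0.4, 0.36, 0.214, 0.015, -0.44, 0.385, 0.229, 0.02, -0.46, 0.395, 0.235, 0.0225, -0.474, 0.399, 0.2373, 0.0225, -0.474, 0.399, 0.2373, 0.0225, -0.474], fingers=0.33)

```text
clock: 2.95
position: [0.5249, 0.1845, 0.2003]
orientation: [-0.0, 1.0, 0.02, 0.0]
wrist_force: [0.2, 0.4, -0.1]
finger_gap: 0.33
```

```bash
python3 - <<'E'
from h import *
go([.525,.184,.2],.04)
im=read_camera("wrist");cv2.imwrite("pics/wrist1.png",im[:,:,::-1])
im=read_camera("top")[165:245,140:310,::-1]
cv2.imwrite("pics/top1.png",cv2.resize(im,None,fx=4.7,fy=4.7,interpolation=cv2.INTER_CUBIC))
o,p,R=state();print(R[:,1],R[:,2],o["finger_gap"])
m=camera_model("wrist")
for P in [[.525,.184,.117],[.48,.182,.117],[.57,.186,.117]]:
    print(cv2.projectPoints(np.array([P]),m["rvec"],m["tvec"],m["mtx"],None)[0].ravel())
E
```

```text
t 2.95 pos [0.5249 0.1845 0.2003] shift [0.     0.0005 0.0003] turn 0.0005
[ 4.11566911e-02 -9.99152639e-01 -3.62039640e-04] [ 4.17329488e-04  3.79537088e-04 -9.99999841e-01] 0.3276131393014725
[254.65881054 200.07755959]
[254.83790689 248.31650181]
[254.46197756 147.06132352]
```

View pics/wrist1.png

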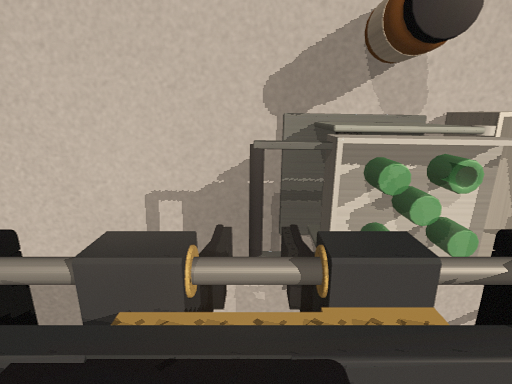

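View pics/top1.png

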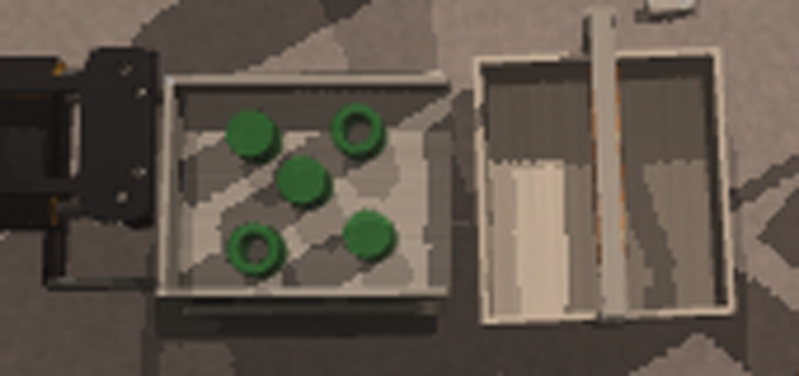

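Emit:
servo_tool(motion=[0, 0.0015, 0.02, 0, 0, 0.0015, 0.045, 0, 0, 0.0015, 0.065, 0, 0, 0.0015, 0.08, 0, 0, 0.0015, 0.09, 0, 0, 0.0015, 0.098, 0, 0, 0.0015, 0.098, 0], fingers=0.27)

```text
clock: 3.92
position: [0.5247, 0.1833, 0.102]
orientation: [0.0, 1.0, 0.021, -0.0]
wrist_force: [-0.8, 0.0, -0.2]
finger_gap: 0.273
```

Emit:
servo_tool(motion=[0, 0, 0, 0, 0, 0, 0, 0, 0, 0, 0, 0, 0, 0, 0, 0], fingers=0)

```text
clock: 4.42
position: [0.5252, 0.185, 0.1026]
orientation: [-0.002, 1.0, 0.021, 0.001]
wrist_force: [-1.4, 4.6, -0.9]
finger_gap: 0.125
```

```bash
python3 - <<'E'
from h import *
go([.525,.184,.2],.04)
o=ctrl.get_obs();print(o["wrist_force"],o["finger_gap"]*87)
im=read_camera("scene")[60:255,195:395,::-1]
cv2.imwrite("pics/sc2.png",cv2.resize(im,None,fx=3,fy=3,interpolation=cv2.INTER_CUBIC))
E
```

```text
t 4.425 pos [0.5252 0.185  0.1026] shift [-0.      0.0007 -0.0974] turn 0.0011
[-1.42338169  4.63429269 -0.89169554] 10.887543580471881
```

View pics/sc2.png

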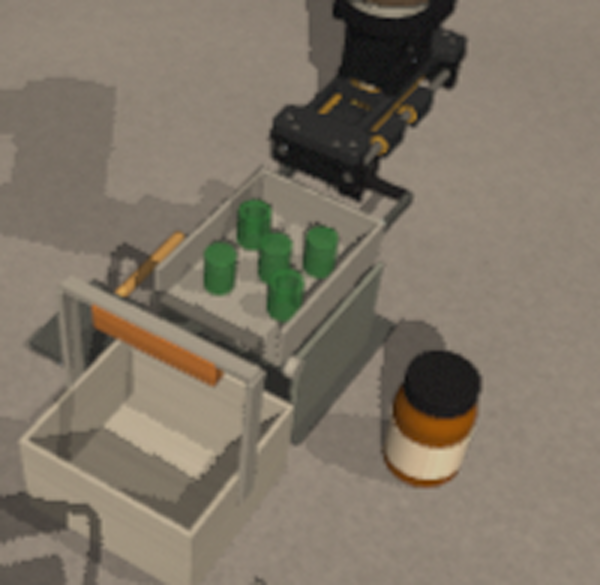

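```bash
python3 - <<'E'
import numpy as np
t=np.arange(1,21)*.05
Y=.21*np.cos(t)-.012*np.sin(t);Z=.21*np.sin(t)+.012*np.cos(t)
print(", ".join(f"0, {a:.4f}, {b:.4f}, 0" for a,b in zip(.21-Y,.012-Z)))
E
```

```text
0, 0.0009, -0.0105, 0, 0, 0.0022, -0.0209, 0, 0, 0.0042, -0.0312, 0, 0, 0.0066, -0.0415, 0, 0, 0.0095, -0.0516, 0, 0, 0.0129, -0.0615, 0, 0, 0.0168, -0.0713, 0, 0, 0.0213, -0.0808, 0, 0, 0.0261, -0.0901, 0, 0, 0.0315, -0.0992, 0, 0, 0.0372, -0.1080, 0, 0, 0.0435, -0.1165, 0, 0, 0.0501, -0.1246, 0, 0, 0.0571, -0.1325, 0, 0, 0.0645, -0.1399, 0, 0, 0.0723, -0.1470, 0, 0, 0.0804, -0.1537, 0, 0, 0.0889, -0.1600, 0, 0, 0.0976, -0.1658, 0, 0, 0.1066, -0.1712, 0
```

Emit:
servo_tool(motion=[0, 0.0009, -0.0105, 0, 0, 0.0022, -0.0209, 0, 0, 0.0042, -0.0312, 0, 0, 0.0066, -0.0415, 0, 0, 0.0095, -0.0516, 0, 0, 0.0129, -0.0615, 0])

```text
clock: 5.22
position: [0.5254, 0.1723, 0.1649]
orientation: [-0.002, 1.0, 0.021, 0.001]
wrist_force: [-1.4, 5.5, -2.9]
finger_gap: 0.122
```

```bash
python3 - <<'E'
from h import *
go([.525,.184,.2],.04)
o=ctrl.get_obs();print(o["wrist_force"],o["finger_gap"]*87)
im=read_camera("scene")[60:255,195:395,::-1]
cv2.imwrite("pics/sc3.png",cv2.resize(im,None,fx=3,fy=3,interpolation=cv2.INTER_CUBIC))
E
```

```text
t 5.225 pos [0.5254 0.1723 0.1649] shift [ 0.0002 -0.0119 -0.0351] turn 0.001
[-1.42691075  5.48124815 -2.87573732] 10.618739447108991
```

View pics/sc3.png

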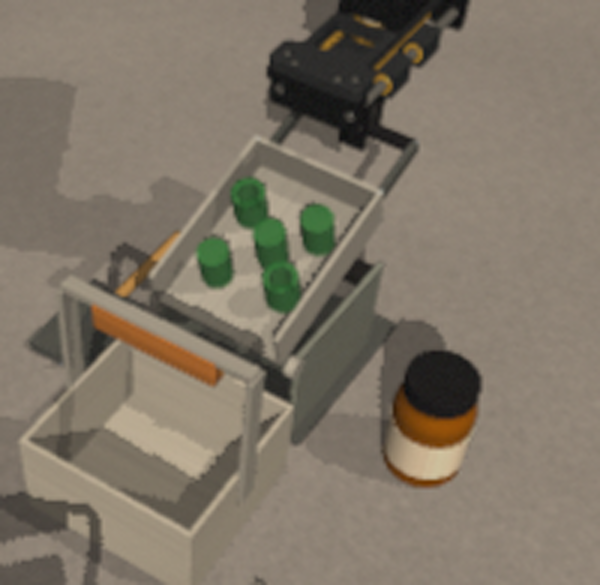

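The tray is up about 0.3 rad and the glass has not moved, so I continue to about 1.0 rad.

Emit:
servo_tool(motion=[0, 0.0039, -0.0098, 0, 0, 0.0084, -0.0193, 0, 0, 0.0132, -0.0286, 0, 0, 0.0186, -0.0377, 0, 0, 0.0243, -0.0465, 0, 0, 0.0306, -0.055, 0, 0, 0.0372, -0.0631, 0, 0, 0.0442, -0.071, 0, 0, 0.0516, -0.0784, 0, 0, 0.0594, -0.0855, 0, 0, 0.0675, -0.0922, 0, 0, 0.076, -0.0985, 0, 0, 0.0847, -0.1043, 0, 0, 0.0937, -0.1097, 0, 0, 0.0937, -0.1097, 0, 0, 0.0937, -0.1097, 0])

```text
clock: 7.28
position: [0.528, 0.0779, 0.2785]
orientation: [-0.003, 1.0, 0.021, 0.002]
wrist_force: [-7.4, 7.4, 8.7]
finger_gap: 0.129
```

```bash
python3 - <<'E'
from h import *
go([.525,.184,.2],.04)
o=ctrl.get_obs();print(o["wrist_force"],o["finger_gap"]*87)
im=read_camera("scene")[60:255,195:395,::-1]
cv2.imwrite("pics/sc4.png",cv2.resize(im,None,fx=3,fy=3,interpolation=cv2.INTER_CUBIC))
im=read_camera("top")[145:255,140:310,::-1]
cv2.imwrite("pics/top4.png",cv2.resize(im,None,fx=4.7,fy=4.7,interpolation=cv2.INTER_CUBIC))
E
```

```text
t 7.275 pos [0.528  0.0779 0.2785] shift [ 0.0011 -0.1057  0.0791] turn 0.0013
[-7.41950907  7.39248607  8.70310069] 11.180230767826647
```

View pics/sc4.png

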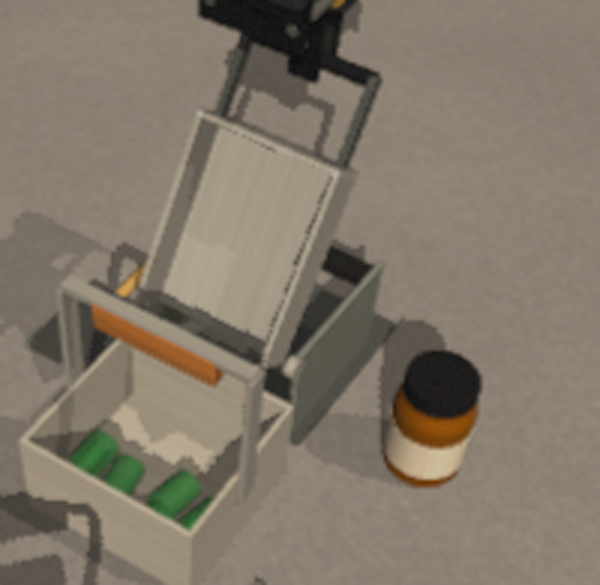

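View pics/top4.png

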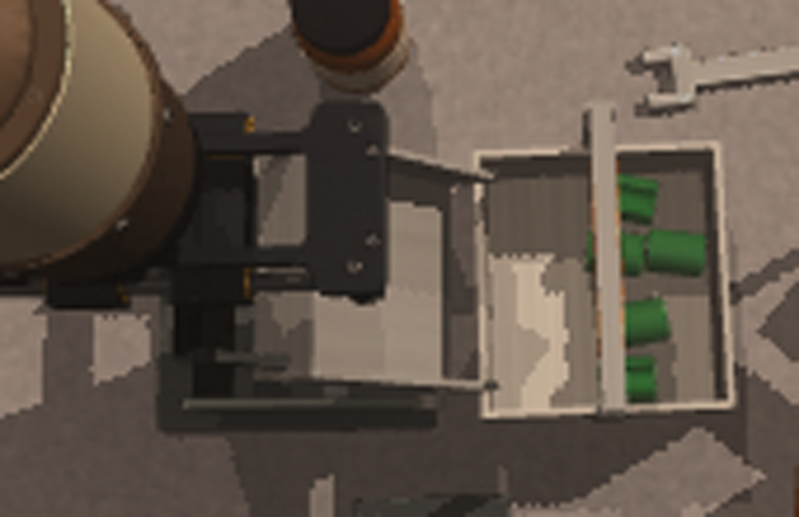

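All five offcuts are in the pail and the tray is empty. The top view shows green pieces at about (635,198), (620,253), (675,253), (645,320) and (640,380). Now I lower the tray along the same arc.

Emit:
servo_tool(motion=[0, -0.009, 0.0056, 0, 0, -0.0177, 0.0116, 0, 0, -0.0262, 0.0181, 0, 0, -0.0343, 0.025, 0, 0, -0.0421, 0.0323, 0, 0, -0.0495, 0.0399, 0, 0, -0.0565, 0.0478, 0, 0, -0.0631, 0.0561, 0, 0, -0.0694, 0.0648, 0, 0, -0.0751, 0.0738, 0, 0, -0.0805, 0.083, 0, 0.001, -0.0853, 0.0925, 0, 0.001, -0.0898, 0.1022, 0, 0.001, -0.0937, 0.1121, 0, 0.001, -0.0971, 0.1222, 0, 0.001, -0.1, 0.1325, 0, 0.001, -0.1024, 0.143, 0, 0.001, -0.1044, 0.1535, 0, 0.001, -0.106, 0.165, 0, 0.001, -0.106, 0.175, 0])

```text
clock: 9.88
position: [0.5254, 0.1851, 0.105]
orientation: [-0.002, 1.0, 0.021, 0.002]
wrist_force: [-11.2, -0.3, 40.7]
finger_gap: 0.126
```

```bash
python3 - <<'E'
from h import *
go([.525,.184,.103],.04)
o=ctrl.get_obs();print(o["wrist_force"],o["finger_gap"]*87)
im=read_camera("scene")[60:255,195:395,::-1]
cv2.imwrite("pics/sc5.png",cv2.resize(im,None,fx=3,fy=3,interpolation=cv2.INTER_CUBIC))
E
```

```text
t 9.875 pos [0.5254 0.1851 0.105 ] shift [-0.0004  0.001   0.0019] turn 0.0024
[-11.18895411  -0.31876005  40.66146282] 10.960131267249038
```

View pics/sc5.png

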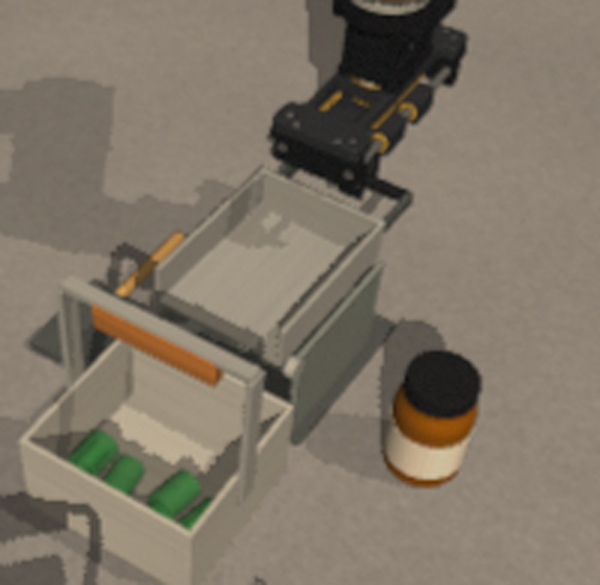

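Emit:
servo_tool(motion=[0, 0, -0.002, 0, 0, 0, -0.002, 0, 0, 0, -0.002, 0], fingers=0.25)

```text
clock: 10.3
position: [0.5245, 0.1848, 0.1068]
orientation: [-0.002, 1.0, 0.021, 0.001]
wrist_force: [-0.4, 0.3, 0.2]
finger_gap: 0.243
```

Emit:
servo_tool(motion=[0, 0, -0.01, 0, 0, 0, -0.03, 0, 0, 0, -0.06, 0, 0, 0, -0.1, 0, 0, 0, -0.13, 0, 0, 0, -0.145, 0, 0, 0, -0.15, 0])

```text
clock: 11.18
position: [0.5241, 0.1842, 0.2573]
orientation: [-0.002, 1.0, 0.021, 0.001]
wrist_force: [0.2, -0.2, -0.3]
finger_gap: 0.244
```

```bash
python3 - <<'E'
from h import *
go([.537,-.107,.26],.05)
o=ctrl.get_obs();print(o["wrist_force"],o["finger_gap"]*87)
im=read_camera("scene")[60:255,195:395,::-1]
cv2.imwrite("pics/sc6.png",cv2.resize(im,None,fx=3,fy=3,interpolation=cv2.INTER_CUBIC))
im=read_camera("top")[145:255,140:310,::-1]
cv2.imwrite("pics/top6.png",cv2.resize(im,None,fx=4.7,fy=4.7,interpolation=cv2.INTER_CUBIC))
E
```

```text
t 11.175 pos [0.5241 0.1842 0.2573] shift [ 0.0005  0.2915 -0.0041] turn -0.0077
[ 0.23812437 -0.20049    -0.3271943 ] 21.23793852877641
```

View pics/sc6.png

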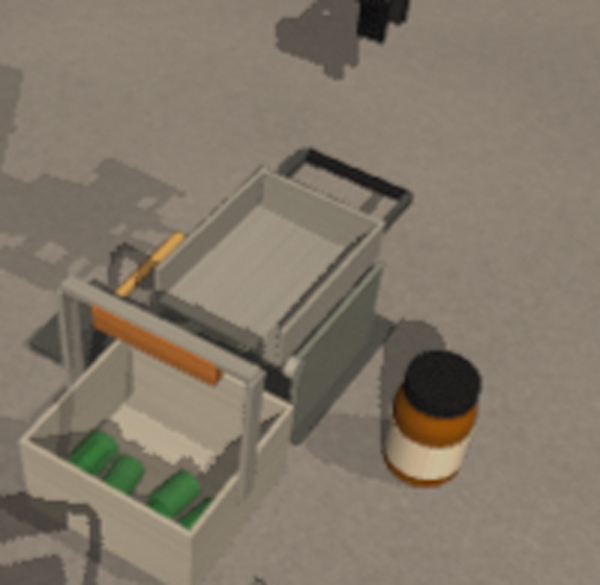

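View pics/top6.png

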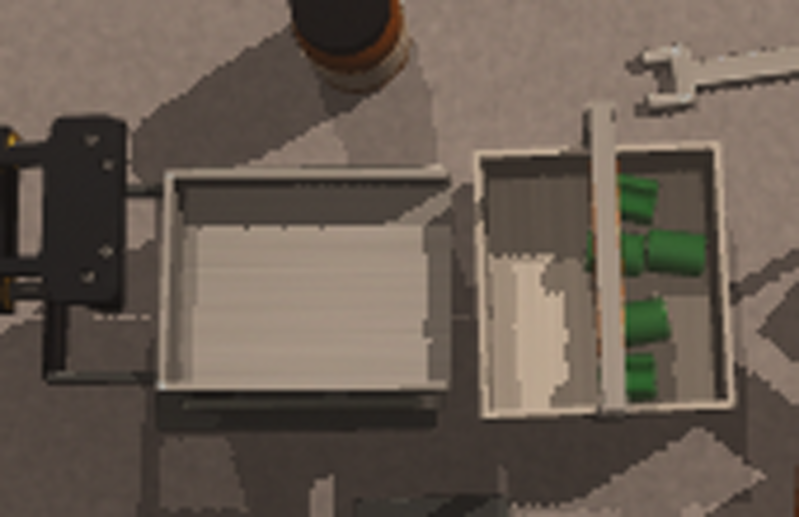

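Emit:
servo_tool(motion=[0, 0.015, 0, 0, 0, 0.045, 0, 0, 0, 0.085, 0, 0, 0, 0.125, 0, 0, 0, 0.165, 0, 0, 0, 0.205, 0, 0, 0, 0.24, 0, -0.008, 0, 0.265, 0, -0.008, 0, 0.283, 0, -0.008, 0, 0.292, 0, -0.008, 0, 0.292, 0, -0.008, 0, 0.292, 0, -0.008], fingers=0.6)

```text
clock: 12.78
position: [0.5363, -0.1071, 0.2551]
orientation: [-0.002, 1.0, 0.026, 0.0]
wrist_force: [-0.9, -0.6, -0.4]
finger_gap: 0.601
```

```bash
python3 - <<'E'
from h import *
go([.537,-.107,.151],.05)
m=camera_model("wrist")
im=read_camera("wrist");cv2.imwrite("pics/wrist7.png",im[:,:,::-1])
for P in [[.537,-.108,.184],[.46,-.111,.184],[.612,-.103,.184]]:
    print(cv2.projectPoints(np.array([P]),m["rvec"],m["tvec"],m["mtx"],None)[0].ravel())
E
```

```text
t 12.775 pos [ 0.5363 -0.1071  0.2551] shift [0.0007 0.0003 0.1041] turn 0.0011
[255.03180728 203.79404561]
[253.96902315 287.07545445]
[253.48179525 107.7636844 ]
```

View pics/wrist7.png

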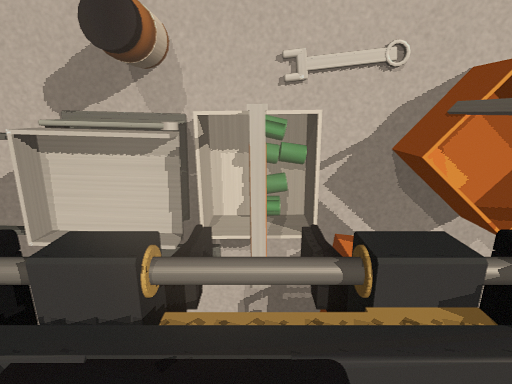

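Emit:
servo_tool(motion=[0.001, 0.0025, 0.015, 0, 0.001, 0.0025, 0.04, 0, 0.001, 0.0025, 0.065, 0, 0.001, 0.0025, 0.085, 0, 0.001, 0.0025, 0.098, 0, 0.001, 0.0025, 0.104, 0, 0.001, 0.0025, 0.104, 0])

```text
clock: 13.7
position: [0.5376, -0.109, 0.151]
orientation: [-0.002, 1.0, 0.026, 0.0]
wrist_force: [0.0, -0.9, -0.3]
finger_gap: 0.6
```

Emit:
servo_tool(motion=[0, 0, 0, 0, 0, 0, 0, 0, 0, 0, 0, 0, 0, 0, 0, 0, 0, 0, 0, 0, 0, 0, 0, 0], fingers=0)

```text
clock: 14.45
position: [0.5378, -0.1087, 0.151]
orientation: [-0.002, 1.0, 0.026, 0.0]
wrist_force: [-0.2, 1.0, -0.5]
finger_gap: 0.159
```

```bash
python3 - <<'E'
from h import *
go([.537,-.110,.251],.05)
o=ctrl.get_obs();print(o["wrist_force"],o["wrist_torque"],o["finger_gap"]*87)
im=read_camera("scene")[60:255,195:395,::-1]
cv2.imwrite("pics/sc8.png",cv2.resize(im,None,fx=3,fy=3,interpolation=cv2.INTER_CUBIC))
E
```

```text
t 14.45 pos [ 0.5378 -0.1087  0.151 ] shift [-0.0007  0.0008 -0.1   ] turn 0.0017
[-0.24298366  1.02151371 -0.46120392] [ 0.34778136 -0.16436371  0.01444896] 13.812903657680174
```

View pics/sc8.png

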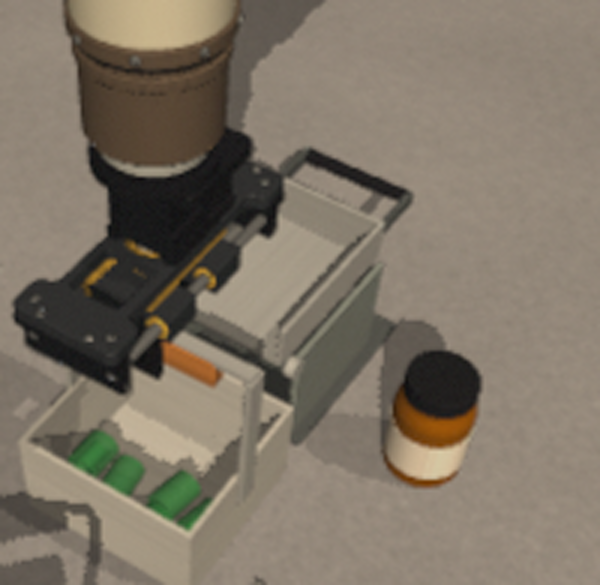

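Emit:
servo_tool(motion=[0, 0, -0.003, 0, 0, 0, -0.008, 0, 0, 0, -0.014, 0, 0, 0, -0.02, 0, 0, 0, -0.024, 0, 0, 0, -0.025, 0, 0, 0, -0.025, 0])

```text
clock: 15.38
position: [0.5377, -0.1088, 0.1759]
orientation: [-0.002, 1.0, 0.026, 0.0]
wrist_force: [-1.1, 0.6, -4.8]
finger_gap: 0.161
```

```bash
python3 - <<'E'
from h import *
go([.537,-.110,.251],.05)
o=ctrl.get_obs();print(o["wrist_force"],o["wrist_torque"],o["finger_gap"]*87)
im=read_camera("scene")[60:255,195:395,::-1]
cv2.imwrite("pics/sc9.png",cv2.resize(im,None,fx=3,fy=3,interpolation=cv2.INTER_CUBIC))
E
```

```text
t 15.375 pos [ 0.5377 -0.1088  0.1759] shift [-0.0007  0.0008 -0.0751] turn 0.0017
[-1.05985484  0.61575428 -4.80415798] [-0.026211   -0.01343336  0.04096382] 13.97136332205751
```

View pics/sc9.png

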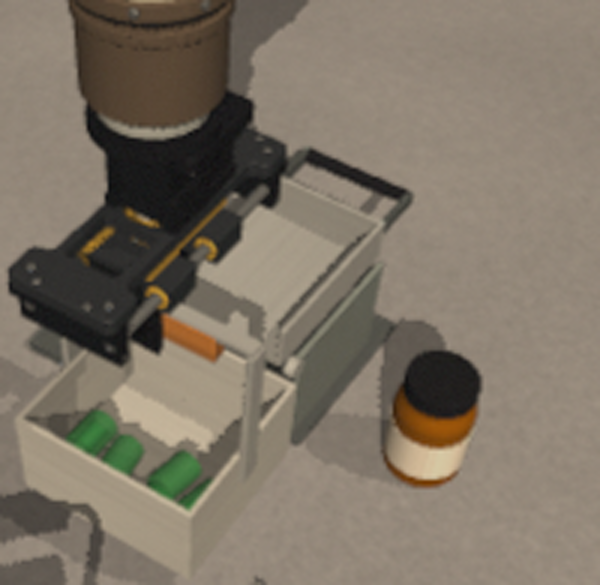

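The pail is off the bench and level, with a wrist load of about 5 N. I lift the rest of the way and shift slightly away from the lip.

Emit:
servo_tool(motion=[0, 0, -0.004, 0, 0, 0.001, -0.011, 0, 0, 0.003, -0.02, 0, 0, 0.005, -0.029, 0, 0, 0.007, -0.038, 0, 0, 0.009, -0.047, 0, 0, 0.011, -0.056, 0, 0, 0.012, -0.064, 0, 0, 0.012, -0.071, 0, 0, 0.012, -0.075, 0, 0, 0.012, -0.076, 0, 0, 0.012, -0.076, 0, 0, 0.012, -0.076, 0, 0, 0.012, -0.076, 0, 0, 0.012, -0.076, 0, 0, 0.012, -0.076, 0])

```text
clock: 17.42
position: [0.5382, -0.1211, 0.2517]
orientation: [-0.002, 1.0, 0.026, 0.0]
wrist_force: [0.0, 0.5, -4.6]
finger_gap: 0.161
```

```bash
python3 - <<'E'
from h import *
go([.537,-.110,.251],.05)
o=ctrl.get_obs();print(o["wrist_force"],o["wrist_torque"],o["finger_gap"]*87,o["dq"])
im=read_camera("scene")[60:255,175:395,::-1]
cv2.imwrite("pics/sc10.png",cv2.resize(im,None,fx=3,fy=3,interpolation=cv2.INTER_CUBIC))
im=read_camera("top")[135:255,140:310,::-1]
cv2.imwrite("pics/top10.png",cv2.resize(im,None,fx=4.7,fy=4.7,interpolation=cv2.INTER_CUBIC))
im=read_camera("wrist");cv2.imwrite("pics/wrist10.png",im[:,:,::-1])
E
```

```text
t 17.425 pos [ 0.5382 -0.1211  0.2517] shift [-0.0006 -0.0112  0.0008] turn 0.0016
[ 0.04844662  0.45162209 -4.60315007] [-0.02102652 -0.00211166 -0.00672448] 13.972523802929778 [ 0.00034765  0.00083305 -0.00177355 -0.00038012 -0.00209497  0.00170663]
```

View pics/sc10.png

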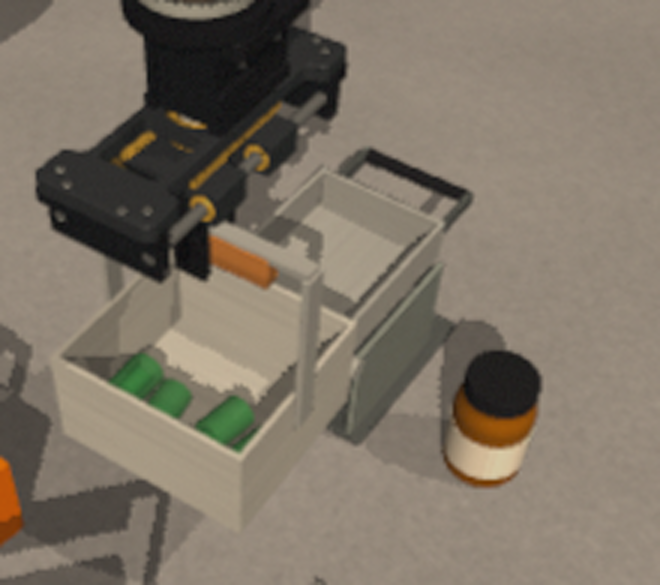

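View pics/top10.png

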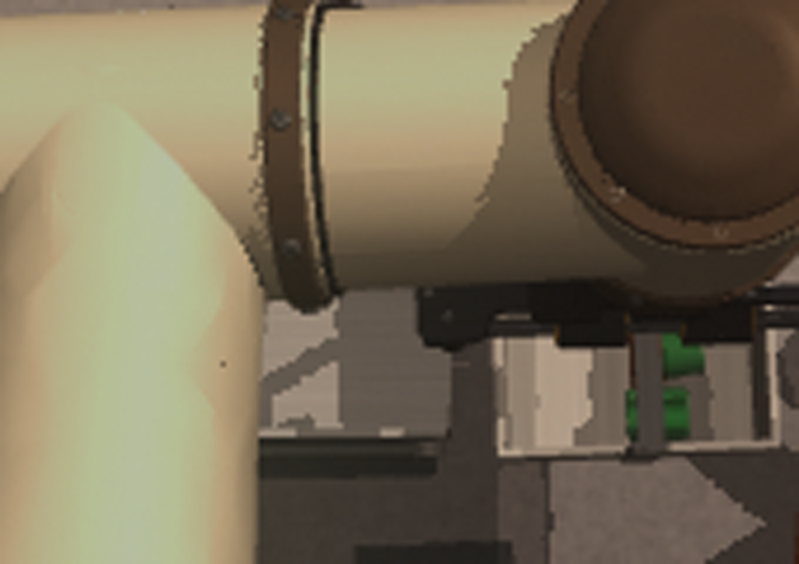

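View pics/wrist10.png

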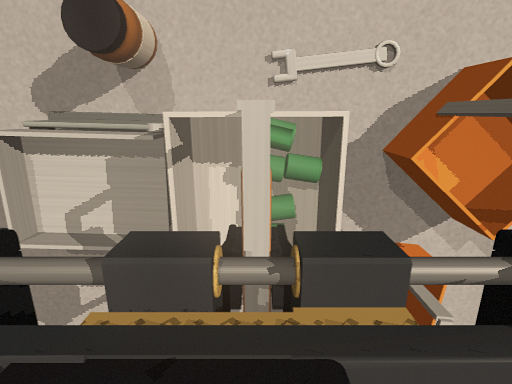

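```bash
python3 - <<'E'
from h import *
print(onplane("scene",np.array([(55,360),(240,455),(350,323)])/3+[175,60],.18))
print(ctrl.job_done())
E
```

```text
[[ 0.47245346 -0.19527032  0.18      ]
 [ 0.61440451 -0.18389423  0.18      ]
 [ 0.60603028 -0.05021763  0.18      ]]
the job is handed in; nothing more can be done
None
```

I tipped the tray to about 1.0 rad by its handle, and all five offcuts dropped into the grey pail. I then let the tray back down flat, gripped the pail by its wooden handle, lifted it about 10 cm and handed the job in at about 17.5 s of the 54 s limit. No verdict was reported.

Last checks:
- **Grip and load:** the fingers sit on the grip at 14 mm, matching its thickness. The wrist carries a steady load of about 4.6 N, with almost no torque.
- **Height and level:** the TCP is at 0.252 m, which puts the pail's underside about 0.10 m above the bench. Three rim corners in the scene picture, placed at that height, gave sides of about 142 and 134 mm against the true 150 and 140 mm. This is only a rough confirmation of height and level; the pail looks level and torque is near zero. Joint speeds are about zero.
- **Glass:** all five pieces were seen in the pail after tipping and again after the tray came down. After lifting, each view hid part of the pail. The wrist view shows four pieces and the top view shows the remaining end, and none were seen outside it.
- **Tray and bystanders:** the tray is down. The jar and wrench look unmoved in the last views. The paddle was not fully visible in the last pictures, but the arm never went near it.

When the tray reached its stand the wrist force rose briefly to about 41 N, because the bar had slipped slightly in the grip. It dropped to zero on release. This was force through the fingers on the handle, well under the 120 N wrist limit.

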